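# Clear the drilling jig and register a bar blank

### The job

The flat scraper has been left lying on the bed of the drilling jig: first slide it blade first into the empty sloping slot of the wooden tool block until the shoulder of its handle sits against the block, and let go. Then lay the longer of the two aluminium bars flat on the jig bed and push it snug against both the back fence and the end stop, ready for drilling. Leave everything else where it is.

Things in the scene. Friction and masses are not known exactly. Their poses are not given: they have to be found in the camera images.
- jig: Drilling jig fixed to the bench: grey plate 180 (x) by 240 (y) by 20 mm thick, origin at the centre of its underside, bed at z = 20 mm. Two dark steel stops rise 14 mm above the bed: a back fence along y on the far (+x) side and an end stop at the left (+y). With the long bar home against both, the bar's centre is at x = 47.5, y = 20 mm and its length lies along y.
- fence (a point): Jig's back fence: middle of its working face, at bed level (jig x = 60, y = 30, z = 20 mm). The face looks to the jig's -x; the fence is 140 mm long (y from -40 to 100), 22 mm thick, 14 mm high.
- end_stop (a point): Jig's end stop: middle of its working face, at bed level (jig x = 38, y = 90, z = 20 mm). The face looks to the jig's -y; the stop is 32 mm wide (x), 18 mm thick, 14 mm high.
- block: Wooden tool block, fixed. Origin: centre of the empty slot's mouth, some 88 mm above the bench. x points straight out of the slot (35 degrees above level, away from the robot), y (level) along its width, z square to it, upward. Slot 42 mm wide (y), 10 mm high (z), 95 mm deep (-x). The flat front face is the plane x = 0, y -40 to 120, z -25 to 25 mm; the block reaches 115 mm behind it.
- stand: Wooden stand under the tool block, origin on the bench straight below the slot's mouth. In the block's second slot, 85 mm to +y of the empty one, stays a file whose round handle (18 mm thick, 95 mm long) sticks out parallel to the slot.
- scraper: Flat scraper, about 0.11 kg, lying on the jig bed. Black handle 110 long, 24 wide, 18 mm thick; steel blade 90 long, 30 wide, 4 mm thick, at the handle's mid-thickness. Origin on the underside below the shoulder where handle meets blade; x to the blade's tip (x = 90 mm; handle end x = -110), y across, z up. It balances at x = -24 mm. The handle is too thick for the slot.
- shoulder (a point): Point on the scraper at the centre of the shoulder (front face of the handle, 9 mm above the underside).
- long_bar: The longer aluminium bar blank, 140 mm (x) by 25 mm (y) by 16 mm (z), origin at the centre of its underside, about 0.15 kg, lying on the bench to the right of the jig.
- short_bar: The shorter aluminium bar, 85 by 25 by 16 mm, origin at the centre of its underside, to be left alone. It lies beside the long bar; which of them is nearer the jig varies.
- spray: White spray can with a cap, 60 mm across, 170 mm tall, upright on the bench; leave alone.
- wheel: Black model-truck wheel lying flat, 96 mm across, 40 mm high, beyond the jig; leave alone.
- driver: Screwdriver lying on the bench beyond the jig; leave alone.
- wrench: Wrench lying on the bench to the right beyond the bars; leave alone.
- tin: Open steel tin, 68 mm across, 50 mm high, beyond the tool block; leave alone.
- bearing: Steel bearing ring, 36 mm across, 12 mm high, flat on the bench on the robot's side of the jig; leave alone.

How it is judged:
By the outcome, as a careful person would: the job done as asked, in the order asked, and still so for the second after the job is handed in, with the robot touching nothing.
It also fails if it takes over 72 s, if anything falls off the work surface, if the arm or the gripper's body presses on something with over 40 N, if the wrist force passes 120 N, or if a joint passes its speed limit or range.

### The arm

A 6-joint arm with a two-finger parallel gripper is mounted at the origin on the work surface. World frame = base frame: x ahead of the robot, y to its left, z up, the work surface at z = 0. Lengths are in m, angles in rad, forces in N, time in s.
With the tool pointing down it reaches from about 0.275 to 0.825 m from the base axis. Payload 4.9 kg.
Tool frame: the origin (TCP) lies at the very end of the fingers, on their centre line; the grasp point (between the pads) lies 19 mm behind it; z points along the fingers, y is the line along which they close (so a half turn about z gives the same grasp; the last joint's range is limited). The gripper opens to 85 mm and grips with 20 to 120 N. Pads are 22 mm wide; open, the fingers measure 114 mm over their backs; the gripper's body (76 mm by 85 mm) begins 54 mm behind the grasp point. The pads swing forward as they close: fully open they stand 13 mm farther back than shut.
Start: joints at [1.126, 0.326, -0.193, 1.052, 0, 1.437], TCP at [0.168, 0.524, 0.231] pointing down, gripper open.
Joint ranges: [-2.65, 2.65], [-0.97, 1.79], [-1.3, 1.35], [-1.93, 2.1], [-1.47, 1.37], [-3.14, 3.14]. Speed limits (rad/s): [2.57, 2.57, 3.14, 3.14, 3.14, 3.14].

### API

Orientations are given as a unit quaternion [w, x, y, z].
In Python, from cell import bot, camrig gives the robot as it stands (bot), with the cameras (camrig). Calls block until the motion is done:
- bot.move_pose(position, orientation): joint-space move of the TCP to a pose.
- bot.move_linear(position, speed=0.15, rotation=None, until_force=None): straight line of the TCP; rotation=None keeps the orientation; speed is the mean speed in m/s. With until_force (N) it stops when the force on the tool has changed by that much, and returns True; else False.
- bot.goto_joints(angles): joint-space move.
- bot.set_gripper(opening, grasp_force=None): opening from 0.0 (shut) to 1.0 (fully open); grasp_force is the grip in N (None keeps the last); returns when the fingers have stopped.
- bot.wait(seconds).
- bot.solve_ik(position, orientation): joint angles nearest the present ones, or None.
- camrig.camera(name): name is "scene" or "top"; returns the picture (384x512x3 uint8, red, green, blue); there is no depth.
- camrig.calibration(name): a dict with "mtx" (3x3 intrinsics, pixels), "extrinsics" (4x4, takes a point from world to camera coordinates). Camera axes: x right, y down, z forward; pixel columns grow to the right and rows downward; lengths in m; the calibration is good to about 2 mm. A picture is of the moment at which its call begins. calibration takes no time and is no camera call.
A pose or a line that the arm cannot do raises bot.PlanningError and nothing moves.
- bot.close_job(): hands the job in; it is judged then, once.
Readings, each from a call of its own:
- bot.read_clock(): time.
- bot.read_joint_positions(): joint angles.
- bot.read_joint_vel(): joint speeds.
- bot.read_joint_efforts(): joint torques, N m.
- bot.read_position(): TCP position.
- bot.read_tool_rot(): TCP orientation.
- bot.read_ft_force(): force on the tool from outside, world axes, zero at the start.
- bot.read_moment(): the same for the moment, N m.
- bot.read_gripper_width(): opening from 0.0 (shut) to 1.0 (fully open).
- bot.read_finger_force(): force on a finger pad.
Only numpy, scipy, OpenCV 4.12 (cv2) and the standard library are available. Lean on these libraries where they do the work, as an engineer would, in place of code of your own. Each camera call takes 0.05 s, during which the arm holds its last target. There are 200 camera calls.

## Working session

There is one attempt and no reset: what is moved stays moved. The work goes in short steps, each a Python script; the robot and the scene stay as the last script left them, time stands still between calls to the robot, and variables do not carry over. Pictures are saved under pics/ and viewed, at most 10 in all, crops included, and the job is handed in when it is done.

```bash
mkdir -p pics
python3 - <<'E'
from cell import bot, camrig
import cv2,numpy as np
for n in("scene","top"):
    im=camrig.camera(n); cv2.imwrite(f"pics/{n}0.png",im[:,:,::-1]); c=camrig.calibration(n); print(n,np.round(c["mtx"],1).tolist(),np.round(c["extrinsics"],4).tolist())
    
a=cv2.imread("pics/scene0.png");b=cv2.imread("pics/top0.png")
for n,i in(("s",a),("t",b)): cv2.imwrite(f"pics/{n}0big.png",cv2.resize(i,(800,600),interpolation=cv2.INTER_CUBIC))
E
```

```text
scene [[433.2, 0.0, 254.4], [0.0, 433.2, 194.9], [0.0, 0.0, 1.0]] [[0.5659, 0.8244, -0.0121, -0.2525], [0.5522, -0.3899, -0.7369, -0.2768], [-0.6122, 0.4103, -0.6759, 1.8874], [0.0, 0.0, 0.0, 1.0]]
top [[469.6, 0.0, 259.4], [0.0, 469.6, 191.3], [0.0, 0.0, 1.0]] [[0.0083, -0.9996, -0.0269, -0.0649], [-0.9947, -0.0055, -0.1029, 0.5743], [0.1027, 0.0276, -0.9943, 1.2905], [0.0, 0.0, 0.0, 1.0]]
```

View pics/s0big.png

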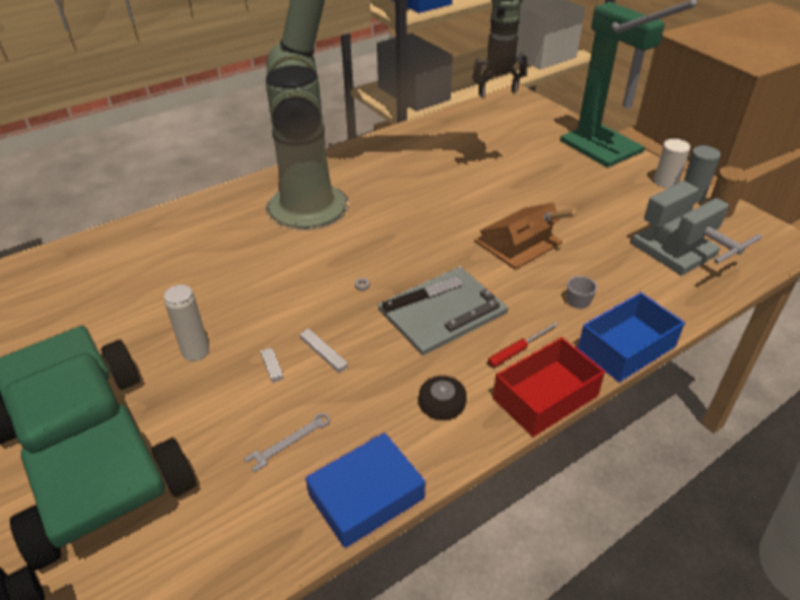

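View pics/t0big.png

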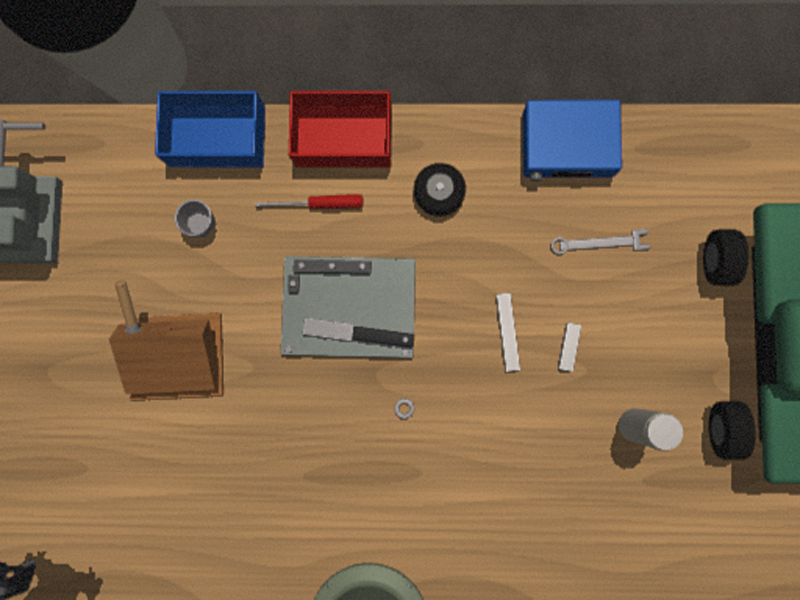

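The scene view shows the block's front face with the empty slot at about (525,229) and the file at (560,213), in 800-px coordinates. The top view shows the scraper on the jig, from (305,328) to (412,340) with its blade to the left. The long bar is at (508,333), nearer the jig than the short bar at (570,347).

Run:
```python
import cv2
a=cv2.imread("pics/scene0.png");b=cv2.imread("pics/top0.png")
cv2.imwrite("pics/s_block.png",cv2.resize(a[115:190,290:390],(800,600),interpolation=cv2.INTER_CUBIC))
cv2.imwrite("pics/t_jig.png",cv2.resize(b[155:260,60:270][:, :],(800,400),interpolation=cv2.INTER_CUBIC))
```

```text
(no output)
```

View pics/s_block.png

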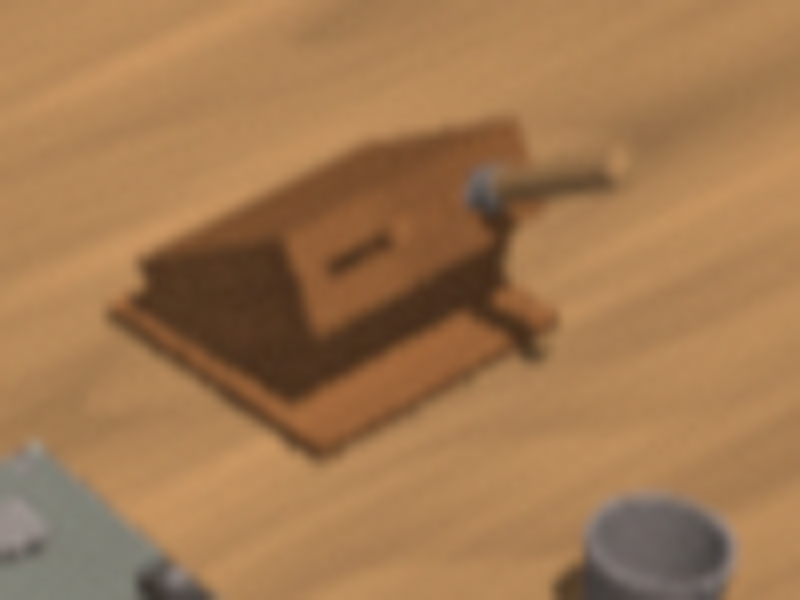

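View pics/t_jig.png

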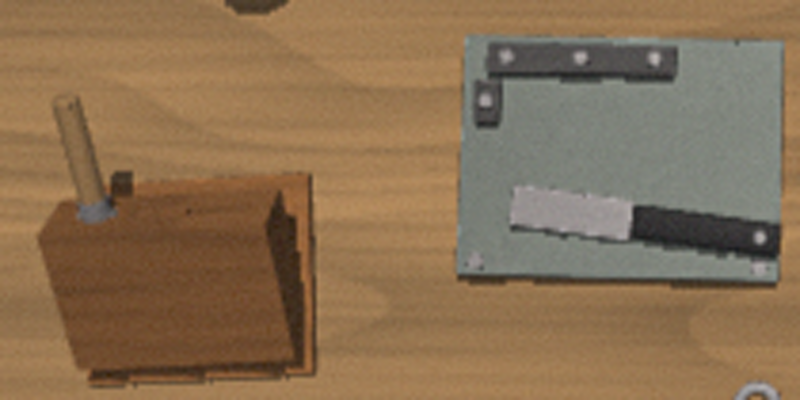

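The scene crop shows the slot from (330,270) to (392,238). The front-face corners are at (280,237), (318,335), (515,118) and (548,210). In the top crop the same corners are at about (268,235), (278,192), (38,238) and (68,203). The plate corners are at (465,37), (783,40), (777,283) and (458,277).

```bash
cat > h.py <<'E'
from cell import bot, camrig
import cv2,numpy as np
from scipy.spatial.transform import Rotation as R
C={n:camrig.calibration(n) for n in("scene","top")}
def ray(n,uv):
    E=C[n]["extrinsics"];K=C[n]["mtx"];Rm=E[:3,:3]
    d=Rm.T@np.linalg.inv(K)@np.array([uv[0],uv[1],1.]);return -Rm.T@E[:3,3],d/np.linalg.norm(d)
def plane(n,uv,z):
    o,d=ray(n,uv);return o+d*(z-o[2])/d[2]
def tri(a,b):
    (o,d),(p,e)=ray("scene",a),ray("top",b)
    s=np.linalg.lstsq(np.c_[d,-e],p-o,rcond=None)[0];A=o+s[0]*d;B=p+s[1]*e
    return (A+B)/2,np.linalg.norm(A-B)*1e3
def rect(n,mask,z):
    c=max(cv2.findContours(mask.astype(np.uint8),cv2.RETR_EXTERNAL,cv2.CHAIN_APPROX_NONE)[0],key=cv2.contourArea)
    P=np.array([plane(n,q,z)[:2] for q in c[:,0]])*1e3
    r=cv2.minAreaRect(P.astype(np.float32)); b=cv2.boxPoints(r)
    e=[b[1]-b[0],b[2]-b[1]];l=max(e,key=np.linalg.norm)
    return np.array(r[0])/1e3,np.degrees(np.arctan2(l[1],l[0]))%180,r[1]
def quat(z,y):
    "tool quaternion from approach z and closing y"
    z=np.array(z)/np.linalg.norm(z);y=np.array(y)-np.dot(y,z)*z;y/=np.linalg.norm(y)
    return R.from_matrix(np.c_[np.cross(y,z),y,z]).as_quat()[[3,0,1,2]]
E
python3 - <<'E'
from h import *
np.set_printoptions(precision=4,suppress=True)
s=lambda u,v:(290+(u+.5)/8-.5,115+(v+.5)/8-.5)
t=lambda u,v:(60+(u+.5)*210/800-.5,155+(v+.5)*105/400-.5)
f=[tri(s(*a),t(*b)) for a,b in(((280,237),(268,235)),((318,335),(278,192)),((515,118),(38,238)),((548,210),(68,203)))]
for q in f: print(q)
P=[q[0] for q in f]; print("face centre",np.mean(P,0),"y dir",(P[2]+P[3]-P[0]-P[1]),"z dir",(P[0]+P[2]-P[1]-P[3])/2)
a,b=plane("scene",s(330,270),.088),plane("scene",s(392,238),.088);print("slot",a,b,(a+b)/2,np.linalg.norm(b-a),np.degrees(np.arctan2(*(b-a)[:2])))
J=np.array([plane("top",t(*q),.02) for q in((465,37),(783,40),(777,283),(458,277))]);print("jig",J,J.mean(0))
for q in((488,42),(677,47),(677,77),(488,75)): print("fence",plane("top",t(*q),.034))
for q in((475,80),(502,82),(500,125),(475,125)): print("stop",plane("top",t(*q),.034))
im=cv2.imread("pics/top0.png").astype(int);mx=im.max(2);mn=im.min(2)
def sub(m,x0,x1,y0,y1):
    o=np.zeros_like(m);o[y0:y1,x0:x1]=m[y0:y1,x0:x1];return o
print("handle",rect("top",sub(mx<75,224,268,205,224),.038))
print("blade",rect("top",sub((mn>135),190,230,200,222),.031))
w=mn>150
print("long",rect("top",sub(w,310,336,180,245),.016)); print("short",rect("top",sub(w,350,380,200,245),.016))
E
```

```text
(array([0.4994, 0.2812, 0.1073]), np.float64(4.790851582048864))
(array([0.531 , 0.285 , 0.0684]), np.float64(0.34493551504293213))
(array([0.4948, 0.4393, 0.1102]), np.float64(0.025129333934560297))
(array([0.5232, 0.4379, 0.0717]), np.float64(5.152643028023105))
face centre [0.5121 0.3608 0.0894] y dir [-0.0124  0.311   0.0061] z dir [-0.03   -0.0012  0.0387]
slot [0.5146 0.3047 0.088 ] [0.5125 0.3459 0.088 ] [0.5135 0.3253 0.088 ] 0.0413322402301953 -2.9065872338797742
jig [[ 0.6518  0.1622  0.02  ]
 [ 0.6505 -0.0763  0.02  ]
 [ 0.4696 -0.0732  0.02  ]
 [ 0.4722  0.1629  0.02  ]] [0.561  0.0439 0.02  ]
fence [0.6459 0.1423 0.034 ]
fence [0.6427 0.0018 0.034 ]
fence [0.6203 0.0015 0.034 ]
fence [0.6212 0.1417 0.034 ]
stop [0.6174 0.1512 0.034 ]
stop [0.616  0.1311 0.034 ]
stop [0.584  0.1319 0.034 ]
stop [0.5839 0.1504 0.034 ]
handle (array([ 0.5055, -0.0206]), np.float32(82.30867), (108.28582000732422, 26.68714714050293))
blade (array([0.5215, 0.0785]), np.float32(82.30803), (87.96858978271484, 30.478673934936523))
long (array([ 0.5183, -0.2454]), np.float32(6.817603), (137.83639526367188, 23.33922576904297))
short (array([ 0.4922, -0.3558]), np.float32(168.68617), (23.40739631652832, 82.68659973144531))
```

```bash
cat > p.py <<'E'
from h import *
a=np.radians(2.6);c,s=np.cos(np.radians(35)),np.sin(np.radians(35))
Bx=np.array([c*np.cos(a),c*np.sin(a),s]);By=np.array([-np.sin(a),np.cos(a),0]);Bz=np.cross(Bx,By)
slot=np.array([.513,.3245,.0885])
b=np.radians(82);bd=np.array([np.cos(b),np.sin(b),0]);sh=np.array([.5142,.0339,0])
G=sh-.038*bd+[0,0,.022]
def ins(d,dz=0,dy=0): return slot+(d+.038)*Bx+(dz-.007)*Bz+dy*By
def qg(k): return quat([0,0,-1],k*np.cross([0,0,-1],bd))
def qi(k): return quat(-Bz,k*By)
E
python3 - <<'E'
from p import *
np.set_printoptions(precision=3,suppress=True)
for k in(1,-1):
    for p,q in((G,qg(k)),(G+[0,0,.12],qg(k)),(ins(.12),qi(k)),(ins(0),qi(k)),(ins(0)+.1*Bz,qi(k))): print(k,p,bot.solve_ik(p,q))
print(bot.read_clock())
E
```

```text
1 [ 0.509 -0.004  0.022] [-0.152  0.498 -0.554  0.52   0.     1.558]
1 [ 0.509 -0.004  0.142] [-0.152  0.333 -0.431  0.807  0.     1.558]
1 [0.646 0.331 0.173] [ 0.47   0.384 -0.482  0.137 -0.239  0.355]
1 [0.548 0.326 0.105] [ 0.554  0.373 -0.746 -0.097 -0.283  0.429]
1 [0.491 0.323 0.186] [ 0.618  0.163 -0.753  0.123 -0.316  0.486]
-1 [ 0.509 -0.004  0.022] [-0.152  0.498 -0.554  0.52   0.    -1.584]
-1 [ 0.509 -0.004  0.142] [-0.152  0.333 -0.431  0.807  0.    -1.584]
-1 [0.646 0.331 0.173] [ 0.47   0.384 -0.482  0.137 -0.239 -2.787]
-1 [0.548 0.326 0.105] [ 0.554  0.373 -0.746 -0.097 -0.283 -2.713]
-1 [0.491 0.323 0.186] [ 0.618  0.163 -0.753  0.123 -0.316 -2.656]
0.1
```

Run:
```python
from p import *
bot.set_gripper(.65)
bot.move_pose(G+[0,0,.2],qg(1))
bot.move_linear(G+[0,0,.03],speed=.25)
print(bot.move_linear(G,speed=.06,until_force=8),bot.read_position())
bot.set_gripper(0,grasp_force=70)
print("w",bot.read_gripper_width(),bot.read_finger_force())
bot.move_linear(G+[0,0,.2],speed=.25)
bot.move_pose(ins(.13),qi(1))
bot.wait(.2)
print(bot.read_clock(),bot.read_gripper_width(),bot.read_position(),ins(.13))
for n in("scene","top"): cv2.imwrite(f"pics/{n}1.png",camrig.camera(n)[:,:,::-1])
s=cv2.imread("pics/scene1.png")[95:195,300:400];t=cv2.imread("pics/top1.png")[130:260,60:190]
cv2.imwrite("pics/m1.png",np.hstack([cv2.resize(s,(400,400),interpolation=cv2.INTER_CUBIC),cv2.resize(t,(400,400),interpolation=cv2.INTER_CUBIC)]))
```

```text
False [ 0.50871183 -0.00370412  0.02173449]
w 0.25808874352032773 69.29916501045227
7.1333 0.26151929446271516 [0.6550633  0.3298357  0.17934182] [0.65448678 0.33092488 0.17912678]
```

View pics/m1.png

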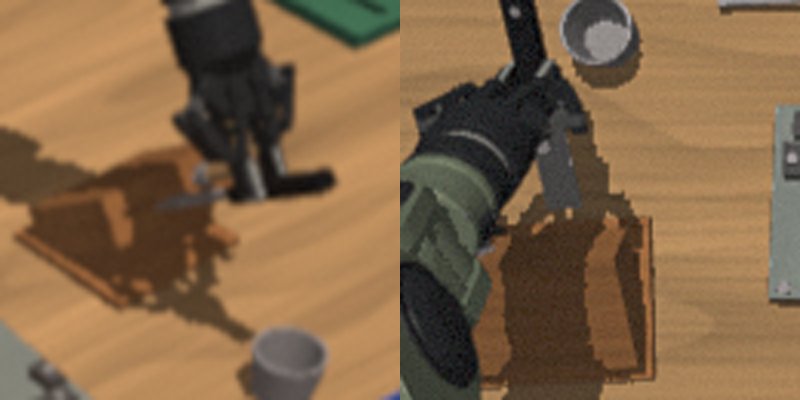

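The gripper holds the scraper at the block with the blade aligned. In the scene half the near corner of the tip is at about (155,207). In the top half the tip edge runs from (545,210) to (578,207). I'll triangulate that corner against the expected position.

Run:
```python
from p import *
S=lambda u,v:(300+(u+.5)/4-.5,95+(v+.5)/4-.5)
T=lambda u,v:(60+(u-400+.5)*130/400-.5,130+(v+.5)*130/400-.5)
P,e=tri(S(155,207),T(578,207)); M=np.array([Bx,By,Bz])
print(P,e,M@(P-slot),"expected",[.04,-.015,0], bot.read_tool_rot(), qi(1))
def proj(n,p):
    E=C[n]["extrinsics"];k=C[n]["mtx"]@(E[:3,:3]@p+E[:3,3]);return k[:2]/k[2]
for y in(-.015,.015):
  p=slot+.04*Bx+y*By;u=proj("scene",p);t=proj("top",p);print("exp px",(u-[300,95]+.5)*4-.5,(t-[60,130]+.5)*400/130+[400,0])
p=slot+.13*Bx-.015*By;print("shoulder",(proj("scene",p)-[300,95]+.5)*4-.5)
```

```text
[0.54782803 0.31038628 0.1149114 ] 3.278578836733396 [ 0.04312459 -0.0156791   0.0020462 ] expected [0.04, -0.015, 0] [ 0.30073966 -0.02095461  0.9534525   0.00670053] [ 0.3006284  -0.02163729  0.95347147  0.00682221]
exp px [155.7514807  208.60166645] [580.68772962 210.56593442]
exp px [178.64822168 196.84760622] [546.1500938  211.93284128]
shoulder [222.80437155 200.18937249]
```

```bash
cat >> p.py <<'E'
def dist(): return np.array([Bx,By,Bz])@(bot.read_position()-slot)-[.038,0,-.007]
E
python3 - <<'E'
from p import *
h=bot.move_linear(ins(.012),speed=.07,until_force=12); print(h,dist(),bot.read_ft_force(),bot.read_clock())
if not h:
    h=bot.move_linear(ins(-.008),speed=.03,until_force=15); print(h,dist(),bot.read_ft_force(),bot.read_gripper_width())
E
```

```text
False [1.26565602e-02 9.35199391e-05 3.17810582e-05] [-0.68224237 -0.04326351 -1.43324526] 9.0667
True [ 1.66402054e-03 -5.93332221e-06  3.84617229e-04] [ 0.53266312 -1.28025184  2.06218212] 0.26507935069241145
```

Run:
```python
from p import *
h=bot.move_linear(ins(-.008),speed=.02,until_force=25); print(h,dist(),bot.read_ft_force(),bot.read_gripper_width())
bot.wait(.2);print(bot.read_ft_force())
bot.set_gripper(.62); bot.wait(.2); print(dist(),bot.read_clock())
p=bot.read_position()
bot.move_linear(p+.13*Bz,speed=.2)
for n in("scene","top"): cv2.imwrite(f"pics/{n}2.png",camrig.camera(n)[:,:,::-1])
s=cv2.imread("pics/scene2.png")[105:180,295:395];t=cv2.imread("pics/top2.png")[130:260,60:190]
cv2.imwrite("pics/m2.png",np.hstack([cv2.resize(s,(480,360),interpolation=cv2.INTER_CUBIC),cv2.resize(t,(320,360),interpolation=cv2.INTER_CUBIC)]))
L=np.array([.5183,-.2454,0]);
for y in([-1,0,0],[1,0,0],[0,1,0],[0,-1,0]): print(y,bot.solve_ik(L+[0,0,.015],quat([0,0,-1],y)),bot.solve_ik([.60,.06,.04],quat([0,0,-1],y)))
```

```text
False [0.00163409 0.00012072 0.00083256] [13.35409182 -3.85158711  8.58455549] 0.2617413900593787
[14.11039692 -3.69346764  8.46502357]
[-8.52334321e-03  4.72294828e-05 -9.29512160e-05] 11.025
[-1, 0, 0] [-0.57089883  0.5963993  -0.38247581  0.59192122  0.         -2.14169515] [-0.02269437  0.60507602 -0.27996052  0.68575979  0.         -1.59349069]
[1, 0, 0] [-0.57089883  0.5963993  -0.38247581  0.59192122  0.          0.9998975 ] [-0.02269437  0.60507602 -0.27996052  0.68575979  0.          1.54810196]
[0, 1, 0] [-0.57089883  0.5963993  -0.38247581  0.59192122  0.         -0.57089883] [-0.02269437  0.60507602 -0.27996052  0.68575979  0.         -0.02269437]
[0, -1, 0] [-0.57089883  0.5963993  -0.38247581  0.59192122  0.          2.57069383] [-0.02269437  0.60507602 -0.27996052  0.68575979  0.          3.11889829]
```

View pics/m2.png

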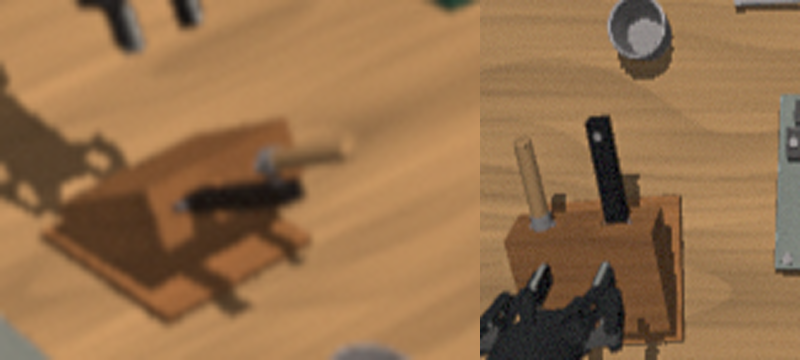

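The scraper is in the slot and released. In the scene half there is a grey spot about 10 px wide at the handle's inner end, (180,208). I'll compare the handle-end pixels with the expected position of a seated handle.

Run:
```python
from p import *
def proj(n,p):
    E=C[n]["extrinsics"];k=C[n]["mtx"]@(E[:3,:3]@p+E[:3,3]);return k[:2]/k[2]
for d in(0,.005,.01):
  for x in(0,.11):
    for z in (-.009,.009):
      p=slot+(d+x)*Bx+z*Bz; print(d,x,z,[(np.round(proj("scene",p-y*By)-[295,105],2)*4.8).round() for y in(.012,-.012)],((proj("top",p)-[60,130])*[320/130,360/130]+[480,0]).round())
s=cv2.imread("pics/scene2.png")[130:160,325:365];t=cv2.imread("pics/top2.png")[165:217,95:135]
cv2.imwrite("pics/m3.png",np.hstack([cv2.resize(s,(560,420),interpolation=cv2.INTER_NEAREST),cv2.resize(t,(240,420),interpolation=cv2.INTER_NEAREST)]))
```

```text
0 0 -0.009 [array([182., 214.]), array([204., 203.])] [619. 220.]
0 0 0.009 [array([175., 193.]), array([197., 182.])] [614. 229.]
0 0.11 -0.009 [array([278., 203.]), array([300., 191.])] [599. 119.]
0 0.11 0.009 [array([270., 180.]), array([293., 168.])] [594. 128.]
0.005 0 -0.009 [array([186., 213.]), array([208., 202.])] [618. 215.]
0.005 0 0.009 [array([179., 192.]), array([201., 181.])] [614. 225.]
0.005 0.11 -0.009 [array([282., 202.]), array([305., 190.])] [598. 114.]
0.005 0.11 0.009 [array([275., 179.]), array([297., 168.])] [593. 123.]
0.01 0 -0.009 [array([190., 213.]), array([212., 202.])] [617. 211.]
0.01 0 0.009 [array([183., 192.]), array([205., 180.])] [613. 220.]
0.01 0.11 -0.009 [array([287., 202.]), array([309., 190.])] [597. 110.]
0.01 0.11 0.009 [array([279., 179.]), array([302., 167.])] [592. 118.]
```

View pics/m3.png

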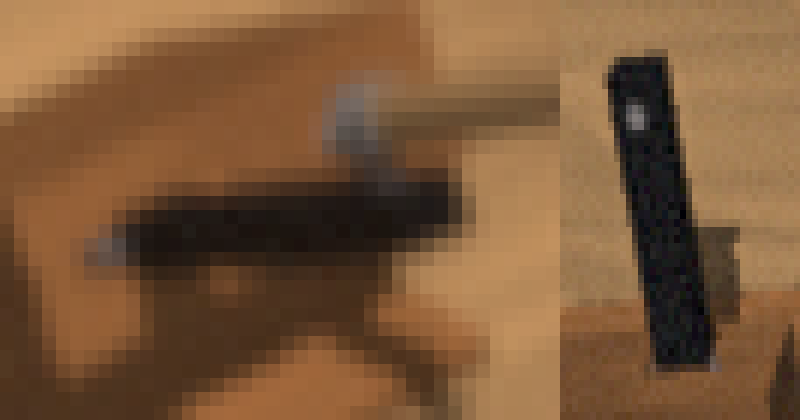

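The handle end sits roughly 3–6 mm further out than a seated handle should. A sliver of blade also shows at (105,248) in the enlarged scene half, so I'll regrasp and push harder.

Run:
```python
from p import *
M=np.array([Bx,By,Bz])
bot.move_linear(ins(.002),speed=.15)
print(bot.read_ft_force())
bot.set_gripper(0,grasp_force=90); d0=dist(); print("grip",d0,M@bot.read_ft_force(),bot.read_gripper_width())
for dy in(0,.004,-.004):
    h=bot.move_linear(ins(-.012,0,dy),speed=.05,until_force=32); print(h,dist()-d0,M@bot.read_ft_force(),M@bot.read_moment())
print(bot.read_clock())
for n in("scene","top"): cv2.imwrite(f"pics/{n}3.png",camrig.camera(n)[:,:,::-1])
```

```text
[-1.07406425  0.58280504  0.32110561]
grip [0.00257489 0.00027542 0.00066698] [ 0.18690195 -0.29732707  5.03498367] 0.2508685018985363
False [-0.0001907   0.00019224  0.00069495] [20.99103858 -5.7997738  -0.46123024] [-1.31115692 -3.41290323  0.40858407]
False [-0.00027261  0.00260542  0.00075993] [ 21.54998437 -10.52670978   3.77770123] [-2.20757928 -3.54992295  0.55564089]
False [-0.00019836  0.00033682  0.00123237] [18.8447671   4.76558163  2.23796712] [ 0.89911478 -2.87972878 -0.21552046]
14.3167
```

The push is rigidly stopped at 21 N and moves only 0.2 mm, which suggests the shoulder is seated. I'll confirm mechanically by touching the face and then the handle end with the same finger edge. A difference of 110 mm means it's seated.

Run:
```python
from p import *
M=np.array([Bx,By,Bz])
bot.move_linear(ins(.001),speed=.1)
bot.set_gripper(.62); bot.move_linear(bot.read_position()+.08*Bz,speed=.2)
bot.set_gripper(0)
f=lambda x,y,z: slot+x*Bx+y*By+z*Bz
def probe(x,y):
    bot.move_linear(f(x+.03,y,.06),speed=.25); bot.move_linear(f(x+.03,y,-.007),speed=.2)
    bot.move_linear(f(x+.006,y,-.007),speed=.12,until_force=8)
    h=bot.move_linear(f(x-.008,y,-.007),speed=.02,until_force=6); r=M@(bot.read_position()-slot)
    print(h,r,M@bot.read_ft_force(),bot.read_clock()); return r
a=probe(.013,-.031)
bot.move_linear(f(.05,-.031,-.007),speed=.2);bot.move_linear(f(.05,-.031,.06),speed=.25)
b=probe(.126,0)
print("diff",b-a)
bot.move_linear(f(.15,0,-.007),speed=.2)
```

```text
True [ 0.01394252 -0.0308353  -0.00687295] [3.0194811  0.67233758 1.2317848 ] 17.7917
True [ 0.12369259  0.00013969 -0.0067143 ] [2.03719984 0.51888012 1.49299403] 20.5333
diff [0.10975007 0.03097499 0.00015866]
```

The difference is 109.75 mm, so the shoulder is seated against the block. On to the bar.

```bash
cat >> p.py <<'E'
jy=np.radians(-.4);Jx=np.array([np.cos(jy),np.sin(jy),0]);Jy=np.array([-Jx[1],Jx[0],0]);J0=np.array([.561,.043,0])
def jig(x,y,z): return J0+x/1e3*Jx+y/1e3*Jy+[0,0,z/1e3]
def inj(): 
    d=bot.read_position()-J0;return np.round([d@Jx*1e3,d@Jy*1e3,d[2]*1e3],1)
qj=quat([0,0,-1],-Jx)
E
python3 - <<'E'
from p import *
t=np.radians(6.8);L=np.array([.5183,-.2454,.003]);q=quat([0,0,-1],[-np.sin(t),np.cos(t),0])
bot.move_linear(bot.read_position()+.03*Bx+[0,0,.06],speed=.25)
bot.move_pose(L+[0,0,.12],q); bot.set_gripper(.6)
print(bot.move_linear(L,speed=.12,until_force=8),bot.read_position())
bot.set_gripper(0,grasp_force=60); print("w",bot.read_gripper_width())
bot.move_linear(L+[0,0,.13],speed=.25)
bot.move_pose(jig(21,14,90),qj)
bot.move_linear(jig(21,14,30),speed=.15)
h=bot.move_linear(jig(21,14,20.5),speed=.03,until_force=4);print(h,inj(),bot.read_gripper_width(),bot.read_clock())
E
```

```text
False [ 0.51888155 -0.24574894  0.00369046]
w 0.2711881003187416
True [22.6 13.8 24. ] 0.27671928751904196 28.2333
```

Run:
```python
from p import *
bot.move_linear(jig(22.6,14,23.5),speed=.03)
bot.set_gripper(.4); bot.wait(.1); bot.move_linear(jig(22.6,14,75),speed=.2)
bot.set_gripper(0)
# push onto the fence at the bar's middle
bot.move_linear(jig(-20,14,75),speed=.25); bot.move_linear(jig(-20,14,26),speed=.2)
h=bot.move_linear(jig(45,14,26),speed=.05,until_force=8);print("x",h,inj(),bot.read_clock())
bot.move_linear(jig(-25,14,26),speed=.2)
bot.move_linear(jig(-25,14,75),speed=.25)
cv2.imwrite("pics/top4.png",camrig.camera("top")[:,:,::-1])
t=cv2.imread("pics/top4.png")[155:240,120:280]
cv2.imwrite("pics/m4.png",cv2.resize(t,(800,425),interpolation=cv2.INTER_CUBIC))
```

```text
x True [23.1 14.  25.7] 31.2667
```

View pics/m4.png

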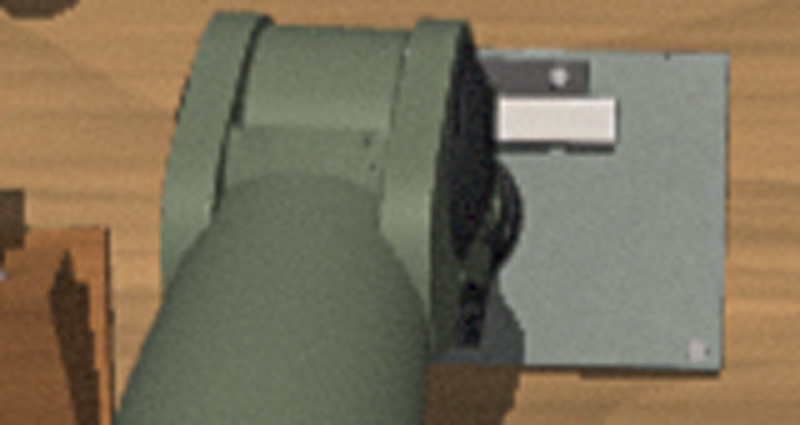

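The bar is lying flat along the fence, with its right end at (617,120). Next I'll push it to the end stop and then re-seat it on the fence.

Run:
```python
from p import *
def py():
    bot.move_linear(jig(46,-95,75),speed=.25); bot.move_linear(jig(46,-95,26),speed=.2)
    h=bot.move_linear(jig(46,-35,26),speed=.05,until_force=8);print("y",h,inj())
    bot.move_linear(jig(46,-95,26),speed=.2); bot.move_linear(jig(46,-95,75),speed=.25)
def px():
    bot.move_linear(jig(-5,20,75),speed=.25); bot.move_linear(jig(-5,20,26),speed=.2)
    h=bot.move_linear(jig(40,20,26),speed=.05,until_force=9);print("x",h,inj())
    bot.move_linear(jig(-25,20,26),speed=.2); bot.move_linear(jig(-25,20,75),speed=.25)
py();px();py()
bot.move_pose([.3,.0,.3],qj); bot.wait(.3); print(bot.read_clock())
for n in("scene","top"): cv2.imwrite(f"pics/{n}5.png",camrig.camera(n)[:,:,::-1])
t=cv2.imread("pics/top5.png")
cv2.imwrite("pics/m5.png",np.vstack([cv2.resize(t[145:265,60:380],(800,300),interpolation=cv2.INTER_CUBIC),cv2.resize(cv2.imread("pics/scene5.png")[120:240,150:470],(800,300),interpolation=cv2.INTER_CUBIC)]))
m=t.min(2)>150;o=np.zeros_like(m);o[160:200,180:262]=m[160:200,180:262]
c,a,s=rect("top",o,.036);d=np.r_[c,0]-J0;print("bar jig",d@Jx*1e3,d@Jy*1e3,a,s)
```

```text
y True [ 46.1 -60.2  26.1]
x True [23.1 20.1 25.7]
y True [ 45.9 -60.2  26. ]
41.2083
bar jig 49.69265517182949 20.26891627420863 90.2616 (22.68437957763672, 138.1994171142578)
```

View pics/m5.png

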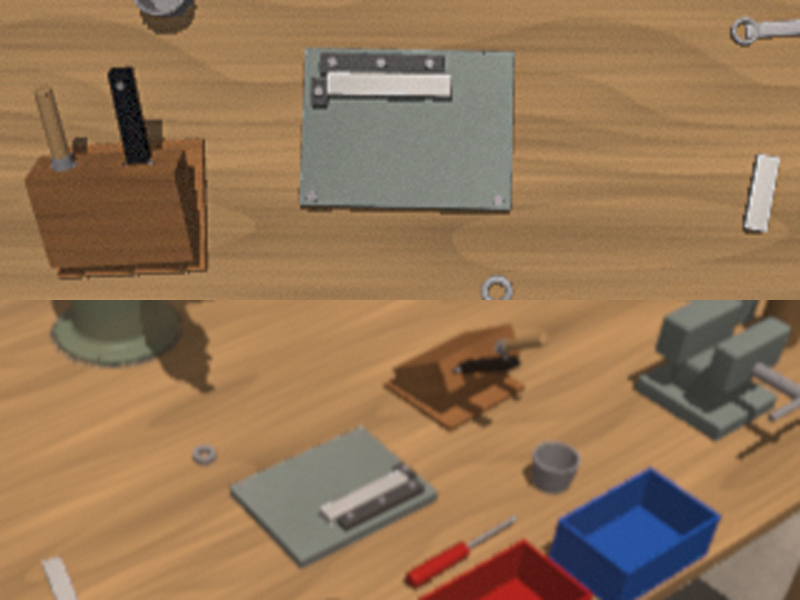

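The bar sits at (390,85) in the top half, against both the fence and the end stop. The repeated pushes stopped at identical positions. The scraper is still seated and nothing else has moved.

```bash
python3 -c "
from cell import bot, camrig
print(bot.close_job())"
```

```text
the job is handed in; nothing more can be done
None
```

The job is handed in at about 41 s on the clock: the scraper is in the slot with its shoulder against the block, and the long bar lies flat against both the back fence and the end stop.

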